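# Press a glued jar lid with the pedal of the round press

## Task

On the craft table a wooden medallion has just been glued onto a jar lid, and the lid lies under the round press. Push that press's pedal (the one with the round pad) all the way down to its stop with the gripper, keep it down for about two seconds so that the glue takes, then let the pedal come back up. Leave the other press's pedal alone, and do not push or knock over the painted glass jar standing beside the round pad.

Things in the scene. Friction and masses are not known exactly. Their poses are not given: they have to be found in the camera images.
- round_pedal (a joint): Pedal of the round press, hinge angle in rad: 0 = up (rest), 0.28 = down on its stop. Sprung: pressing the pad takes about 4 N at first, 9 N at the stop. Narrow dark arm sloping up from a level hinge (36 mm high) to a thick round pad (58 mm across, 18 mm thick) 130 mm from the hinge. Grey press, base 305 x 100 mm; round platen over a brass lid with a wooden disc; head 142 mm high (rod to 177 mm), 170 mm from the pad.
- round_pad (a point): Centre of the top face of the round pad, where to press (within 15 mm will do). It moves with the pedal: 78 mm above the table at rest, 42 mm at the stop, so it goes down 36 mm (and 7 mm away from the hinge). At rest the face slopes 13 degrees. Its x axis points level from the pad to the hinge and head of the press at rest. Nothing stands above the pad.
- bar_pedal (a joint): Pedal of the other press, the bar press, to be left alone: hinge angle in rad, 0 = up, 0.28 = down. Same frame and colours as the round press, but its pad is a rectangle 90 mm across and 30 mm long, its platen is a long bar and no lid lies in it. One press stands on the left of the table and one on the right, either way round.
- jar: Painted glass jar, empty, open at the top, standing upright beside the round pad, about 115 mm from the pad's centre: 66 mm in diameter, 78 mm high, with slanting red and green strokes. Origin at the centre of its underside, z axis up.
There are look-alikes about, which are no part of the job. What is shaped like the jar but purple is not meant.

How it is judged:
By the outcome, as a careful person would: the job done as asked, in the order asked, and still so for the second after the job is handed in, with the robot touching nothing.
It also fails if it takes over 34 s, if anything falls off the work surface, if the arm or the gripper's body presses on something with over 40 N, if the wrist force passes 120 N, or if a joint passes its speed limit or range.

## Robot

A 6-joint arm with a two-finger parallel gripper is mounted at the origin on the work surface. World frame = base frame: x ahead of the robot, y to its left, z up, the work surface at z = 0. Lengths are in mm, angles in rad, forces in N, time in s.
With the tool pointing down it reaches from about 350 to 875 mm from the base axis. Payload 4.2 kg.
Tool frame: the origin (TCP) lies at the very end of the fingers, on their centre line; the grasp point (between the pads) lies 19 mm behind it (arm.grip_point_offset is the distance from the TCP to the grasp point, in mm); z points along the fingers, y is the direction in which the jaws open and shut (so a half turn about z gives the same grasp; the last joint's range is limited). The gripper opens to 85 mm and grips with 20 to 120 N. Pads are 22 mm wide; open, the fingers measure 114 mm over their backs; the gripper's body (76 mm by 85 mm) begins 54 mm behind the grasp point. The pads swing forward as they close: fully open they stand 13 mm farther back than shut.
Start: joints at [-0.884, 0.385, 0.008, 0, -1.194, -0.259], TCP at [259.306, -568.647, 231.312] pointing down, gripper open.
Joint ranges: [-3.14, 3.14], [-1.21, 2.06], [-1.07, 1.41], [-3.16, 2.05], [-2.99, -0.16], [-3.1, 3.1]. Speed limits (rad/s): [2.79, 2.79, 3.14, 3.14, 3.14, 3.14].

## Interface

Orientations are given as a unit quaternion [x, y, z, w].
In Python, from bench import arm gives the robot as it stands.
- The arm moves only by the tool drive_tool, never from a script. Its argument "steps" is a list of rows, each a list of 5 numbers: the shift along the tool's x, y, z in m, then the turn about the tool's z in degrees, then the finger opening in m, from 0 to 0.0854. A call has 1 to 20 rows; each row shifts and turns the commanded pose from where the row before left it, along the tool's axes as they then stand; what a row does not reach is not made up. A row lasts 1/10 s, in which the tool goes at most 50 mm and 8.59 degrees, less where a joint would pass 70% of its speed; a pose out of reach is approached as far as the arm can. A call is refused whole if a number of a shift passes 0.05 or a number of a turn 8.59, either way. A call with a gripper value outside its range is refused whole. The fingers move at their own pace and stop on an object; the grip force is fixed at half the most. Time passes only in rows, so rows that do not move let the fingers close. It gives the time, the measured TCP pose, the force and the opening at its end, in the units of the state.
- arm.read_state(): the state, without advancing time (a new reading comes with each control period).
- arm.get_image(name): name is "side" or "top" or "wrist"; returns (picture, depth): 420x560x3 uint8, blue, green, red; 420x560 float32, mm along the optical axis (not along the pixel's ray), 0 where there is no reading.
- arm.camera_params(name): a dict with "K" (3x3 intrinsics, pixels), "dist" ([k1, k2, p1, p2, k3] as OpenCV has them; the pictures are not rectified), "world_to_cam" (4x4, takes a point from world to camera coordinates); the wrist camera has in their place "mount" (4x4, takes a point from camera to tool coordinates, whose origin is the TCP and whose axes are the flange's). Camera axes: x right, y up, looking along -z (the intrinsics and any distortion apply to the point x, -y, -z); pixel columns grow to the right and rows downward; lengths in mm; the calibration is good to about 2 mm. A picture is of the moment at which its call begins: read the wrist's pose just before it. camera_params takes no time and is no camera call.
- arm.job_done(): hands the job in, once; it reports no verdict.
The state is a dict: "clock": time; "joints": joint angles; "joint_vel": joint speeds; "joint_efforts": joint torques, N m; "position": TCP position; "ee_rot": TCP orientation; "contact_force": force on the tool from outside, world axes, zero at the start; "wrist_torque": the same for the moment, N m; "gripper_width": finger opening in mm.
Only numpy, scipy, OpenCV 4.12 (cv2) and the standard library are available. Lean on these libraries where they do the work, as an engineer would, in place of code of your own. Each camera call takes 0.05 s, during which the arm holds its last target.

## Working session

There is one attempt and no reset: what is moved stays moved. The work goes in short steps, Python scripts to look and compute and a tool call to move; the robot and the scene stay as the last step left them, time stands still between calls to the robot, and variables do not carry over. Pictures are saved under pics/ and viewed, and the job is handed in when it is done.

Besides the shell and the picture viewer there is one more tool, called after "Request:" by a JSON object that holds its "api" and its "payload", one argument or row to a line. drive_tool: Moves the arm, as the interface text tells. Its arguments: {"type":"object","properties":{"steps":{"type":"array"}},"required":["steps"]}

```bash
mkdir -p pics; ls
cat > h.py <<'E'
import numpy as np, cv2
from bench import arm
def pt(name,depth,u,v,r=2):
    p=arm.camera_params(name);K=np.array(p["K"],float);d=np.array(p["dist"],float)
    z=depth[v-r:v+r+1,u-r:u+r+1];z=np.median(z[z>0])
    n=cv2.undistortPoints(np.array([[[u,v]]],float),K,d)[0,0]
    c=np.array([n[0]*z,-n[1]*z,-z,1])
    return (np.linalg.inv(np.array(p["world_to_cam"]))@c)[:3]
E
python3 - <<'E'
from h import *
s=arm.read_state();print(s["clock"],s["position"],s["ee_rot"],s["contact_force"],s["gripper_width"])
for n in("side","top"):
    im,d=arm.get_image(n);cv2.imwrite(f"pics/{n}1.png",im);np.save(f"{n}1.npy",d)
E
```

```text
pics
0.0 [ 259.06052135 -568.13884297  230.21484905] [-2.12205671e-01  9.77224423e-01  1.04802792e-03 -2.86681480e-04] [ 0.26328175 -0.99180105  0.31388283] 85.4284999408049
```

View pics/side1.png

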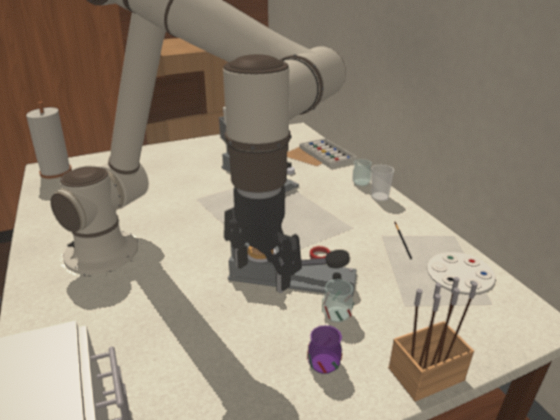

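View pics/top1.png

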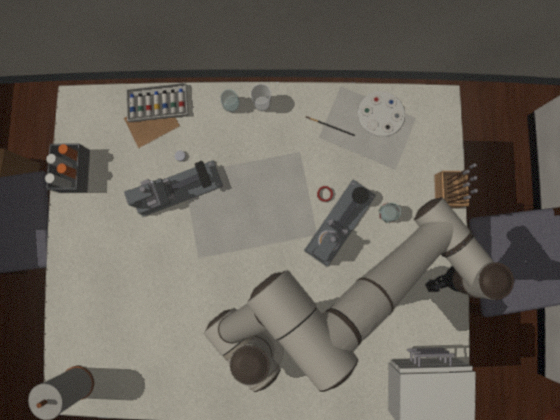

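Top view: the right press has a round pad at about (360,195), with a jar at (390,212). The left press has a rectangular pad at about (205,175). The side view shows a purple jar at (325,350) and a jar with strokes at (340,298). I'll enlarge these to confirm.

Run:
```python
from h import *
im=cv2.imread("pics/top1.png");d=np.load("top1.npy")
a=cv2.resize(im[165:275,295:425],None,fx=4.6,fy=4.6,interpolation=cv2.INTER_CUBIC)
b=cv2.resize(im[150:220,115:230],None,fx=4,fy=4)
cv2.imwrite("pics/c1.png",a[:560,:598]);cv2.imwrite("pics/c2.png",b)
for u,v in[(360,195),(357,197),(362,193),(390,212),(325,238),(350,205)]:print(u,v,pt("top",d,u,v,1).round(1))
```

```text
360 195 [ 520.4 -357.2   77.7]
357 197 [ 513.9 -347.4   75.5]
362 193 [ 526.9 -363.8   79.1]
390 212 [ 471.9 -475.8    2.5]
325 238 [ 373.8 -233.2  139.2]
350 205 [ 489.2 -326.5   56.8]
```

View pics/c1.png

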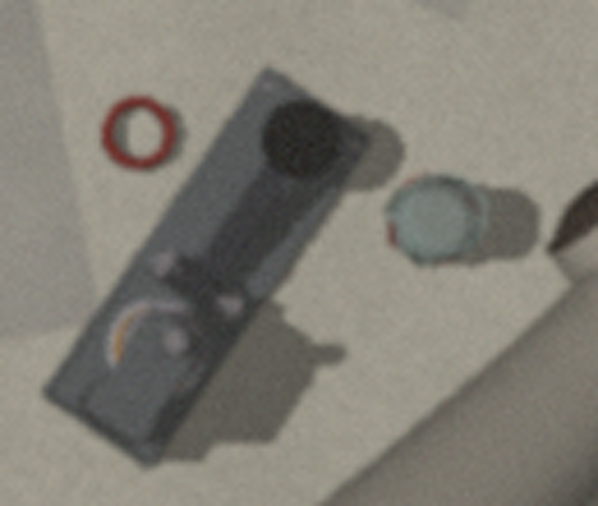

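View pics/c2.png

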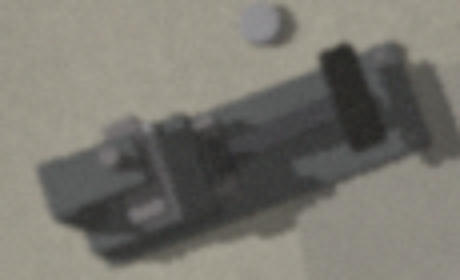

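The crop confirms it. The right press has the round pad at (360.6,195) and the lid with its wooden disc under the round platen, and the clear jar with red and green strokes is at (390,212). The left press has the bar-shaped pad, so I leave it alone. Next I locate the pad by depth.

Run:
```python
from h import *
from scipy.spatial.transform import Rotation as Ro
im=cv2.imread("pics/top1.png");d=np.load("top1.npy")
P=[]
for v in range(180,210):
  for u in range(345,376):
    q=pt("top",d,u,v,0) if d[v,u]>0 else None
    if q is not None and im[v,u].mean()<62 and 66<q[2]<90:P.append(q)
P=np.array(P);c,r=cv2.minEnclosingCircle(P[:,:2].astype(np.float32));print(len(P),P.mean(0),c,r)
h=np.array([373.8,-233.2]);pad=P.mean(0);x=h-pad[:2];print("dist head",np.linalg.norm(x),"xdir",x/np.linalg.norm(x))
J=[]
for v in range(200,226):
  for u in range(376,404):
    if d[v,u]>0:
      q=pt("top",d,u,v,0)
      if 55<q[2]<95:J.append(q)
J=np.array(J);print("jar",len(J),J.mean(0),cv2.minEnclosingCircle(J[:,:2].astype(np.float32)) )
s=arm.read_state();R=Ro.from_quat(s["ee_rot"]).as_matrix();print(R.round(3))
t=np.r_[pad[:2],130]-s["position"];print("tool shift",R.T@t)
print("pad->hinge in tool",R.T@np.r_[x/np.linalg.norm(x),0],"jar in tool",R.T@(np.r_[J.mean(0)[:2],78]-pad))
```

```text
222 [ 520.31064527 -357.19249184   77.21837599] (520.2129516601562, -357.29388427734375) 28.472888946533203
dist head 191.93620609879312 xdir [-0.7633299   0.64600887]
jar 119 [ 466.40158559 -462.92217858   69.71394879] ((467.0693359375, -462.91351318359375), 31.664121627807617)
[[-0.91  -0.415 -0.001]
 [-0.415  0.91   0.002]
 [ 0.     0.002 -1.   ]]
tool shift [-325.24456437   83.50261721  100.46820247]
pad->hinge in tool [0.42669267 0.90439492 0.00178659] jar in tool [ 92.90165072 -73.85129987  -0.91274916]
```

Request:
{"api": "drive_tool", "payload": {
  "steps": [
    [-0.0325,0.0083,0,0,0],
    [-0.0325,0.0083,0,0,0],
    [-0.0325,0.0083,0,0,0],
    [-0.0325,0.0083,0,0,0],
    [-0.0325,0.0083,0,0,0],
    [-0.0325,0.0083,0.01,0,0],
    [-0.0325,0.0083,0.01,0,0],
    [-0.0325,0.0083,0.01,0,0],
    [-0.0325,0.0083,0.01,0,0],
    [-0.0325,0.0083,0.01,0,0],
    [0,0,0.01,0,0],
    [0,0,0,0,0],
    [0,0,0,0,0]
  ]
}}

```text
clock: 1.4
position: [519.8, -358.7, 171.0]
ee_rot: [-0.212, 0.977, 0.0, -0.001]
contact_force: [-0.2, -0.3, 0.4]
gripper_width: 0.1
```

Run:
```python
from h import *
s=arm.read_state()
o=[]
for n in("side","wrist"):
    im,d=arm.get_image(n);o.append(im);np.save(n+"2.npy",d)
cv2.imwrite("pics/w2.png",o[1]);cv2.imwrite("pics/s2.png",cv2.resize(o[0][200:360,210:410],None,fx=3.5,fy=3.5))
# project TCP/pad point into wrist
p=arm.camera_params("wrist");print(np.round(p["mount"],2).tolist())
```

```text
[[-0.0, 0.96, 0.27, 69.08], [1.0, 0.0, -0.0, 1.09], [-0.0, 0.27, -0.96, -143.43], [0.0, 0.0, 0.0, 1.0]]
```

View pics/w2.png

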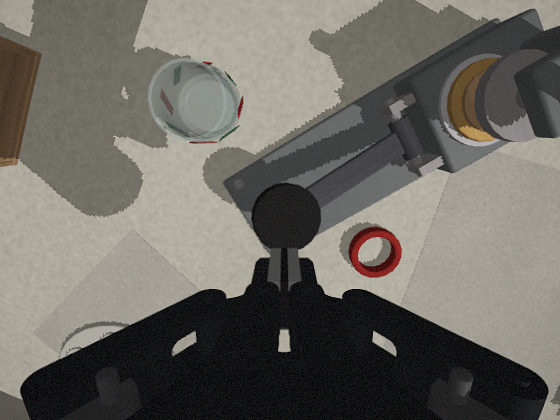

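View pics/s2.png

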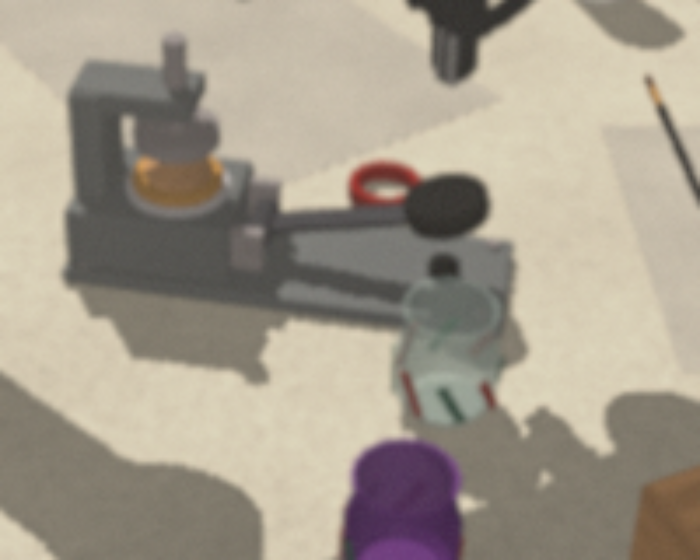

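The wrist view shows the pad at (286,217) just beyond the closed fingertips at (285,255). The jar at (196,102) stands clear, and the lid with its wooden disc is at (480,100). The side crop agrees. I'll cross-check the pad position from the wrist view.

Run:
```python
from h import *
p=arm.camera_params("wrist");K=np.array(p["K"],float);D=np.array(p["dist"],float);M=np.array(p["mount"]);d=np.load("wrist2.npy")
def tp(u,v):
    n=cv2.undistortPoints(np.array([[[u,v]]],float),K,D)[0,0];z=np.median(d[v-2:v+3,u-2:u+3])
    return (M@[n[0]*z,-n[1]*z,-z,1])[:3].round(1)
for q in[(286,217),(256,217),(316,217),(286,190),(286,240),(400,130),(410,140),(330,180)]:print(q,tp(*q))
```

```text
(286, 217) [-2.5  2.9 92.6]
(256, 217) [ -1.3 -21.1  88.6]
(316, 217) [-3.9 27.7 97.1]
(286, 190) [19.3  2.8 95.3]
(286, 240) [-21.7   2.9  90.7]
(400, 130) [ 66.  102.1 127. ]
(410, 140) [ 57.6 111.6 126.4]
(330, 180) [ 24.1  40.7 114.1]
```

Request:
{"api": "drive_tool", "payload": {
  "steps": [
    [-0.001,0.002,0.02,0,0],
    [0,0,0.02,0,0],
    [0,0,0.02,0,0],
    [0,0,0.018,0,0],
    [0,0,0.01,0,0],
    [0,0,0.01,0,0],
    [0,0,0,0,0],
    [0,0,0,0,0]
  ]
}}

```text
clock: 2.3
position: [520.9, -356.9, 74.7]
ee_rot: [-0.212, 0.977, -0.001, 0.0]
contact_force: [-1.3, -2.0, 4.1]
gripper_width: 0.2
```

Contact was made with about 4 N. Now I press along the arc, 28 mm first.

Request:
{"api": "drive_tool", "payload": {
  "steps": [
    [-0.0005,-0.0009,0.005,0,0],
    [-0.0005,-0.0009,0.005,0,0],
    [-0.0005,-0.0009,0.005,0,0],
    [-0.0005,-0.0009,0.005,0,0],
    [-0.0005,-0.0009,0.005,0,0],
    [-0.0003,-0.0005,0.003,0,0],
    [0,0,0,0,0]
  ]
}}

```text
clock: 3.0
position: [525.3, -359.9, 46.0]
ee_rot: [-0.212, 0.977, -0.0, -0.0]
contact_force: [-2.9, -2.4, 6.7]
gripper_width: 0.1
```

Request:
{"api": "drive_tool", "payload": {
  "steps": [
    [0,0,0.002,0,0],
    [0,0,0.001,0,0],
    [0,0,0,0,0],
    [0,0,0,0,0]
  ]
}}

```text
clock: 3.4
position: [525.5, -360.0, 43.6]
ee_rot: [-0.213, 0.977, -0.001, 0.0]
contact_force: [-2.2, -1.4, 7.8]
gripper_width: 0.0
```

Request:
{"api": "drive_tool", "payload": {
  "steps": [
    [0,0,0.001,0,0],
    [0,0,0.001,0,0],
    [0,0,0,0,0]
  ]
}}

```text
clock: 3.7
position: [525.5, -360.0, 42.5]
ee_rot: [-0.213, 0.977, -0.001, 0.0]
contact_force: [-3.6, -0.9, 11.1]
gripper_width: -0.1
```

Request:
{"api": "drive_tool", "payload": {
  "steps": [
    [0,0,0.001,0,0],
    [0,0,0.0005,0,0],
    [0,0,0,0,0],
    [0,0,0,0,0]
  ]
}}

```text
clock: 4.1
position: [525.6, -360.1, 42.2]
ee_rot: [-0.213, 0.977, -0.001, 0.0]
contact_force: [-5.4, 0.6, 16.7]
gripper_width: 0.0
```

The pedal is on its stop: the force rises to 17 N while z stays near 42. I'll take a look, which costs 0.05 s each, and hold.

Run:
```python
from h import *
im,d=arm.get_image("side");cv2.imwrite("pics/s3.png",cv2.resize(im[200:360,210:410],None,fx=3.5,fy=3.5))
s=arm.read_state();print(s["clock"],s["position"],s["contact_force"])
```

```text
4.15 [ 525.58389051 -360.06713318   42.25662607] [-4.61723581  0.78147113 17.25363447]
```

View pics/s3.png

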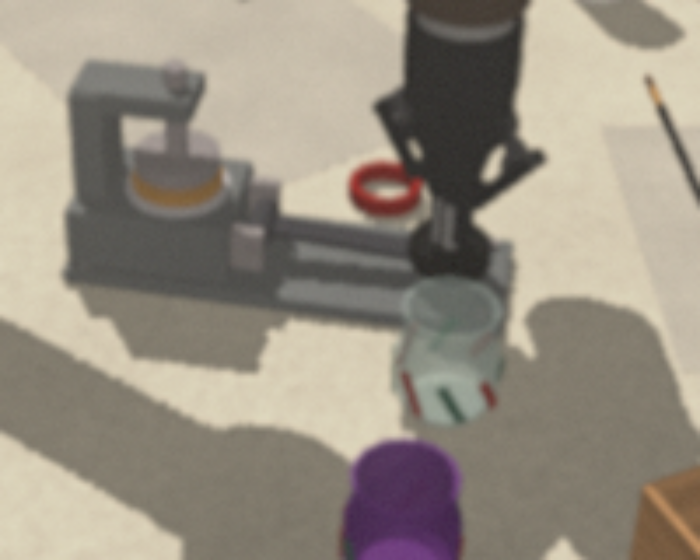

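Request:
{"api": "drive_tool", "payload": {
  "steps": [
    [0,0,0,0,0],
    [0,0,0,0,0],
    [0,0,0,0,0],
    [0,0,0,0,0],
    [0,0,0,0,0],
    [0,0,0,0,0],
    [0,0,0,0,0],
    [0,0,0,0,0],
    [0,0,0,0,0],
    [0,0,0,0,0],
    [0,0,0,0,0],
    [0,0,0,0,0],
    [0,0,0,0,0],
    [0,0,0,0,0],
    [0,0,0,0,0],
    [0,0,0,0,0],
    [0,0,0,0,0],
    [0,0,0,0,0],
    [0,0,0,0,0]
  ]
}}

```text
clock: 6.05
position: [525.6, -360.1, 42.3]
ee_rot: [-0.213, 0.977, -0.001, 0.0]
contact_force: [-4.3, 0.7, 17.2]
gripper_width: -0.4
```

The picture shows the platen down on the disc at (178,160), the pad level at (450,250) and the jar standing untouched at (450,350). The stop has been held for about 2.1 s, so I raise the tool along the arc.

Request:
{"api": "drive_tool", "payload": {
  "steps": [
    [0,0,-0.006,0,0],
    [0.0007,0.0012,-0.008,0,0],
    [0.0007,0.0012,-0.008,0,0],
    [0.0007,0.0012,-0.008,0,0],
    [0.0007,0.0012,-0.008,0,0],
    [0,0,-0.01,0,0],
    [0,0,-0.02,0,0],
    [0,0,-0.03,0,0],
    [0,0,-0.03,0,0],
    [0,0,-0.02,0,0],
    [0,0,0,0,0],
    [0,0,0,0,0],
    [0,0,0,0,0]
  ]
}}

```text
clock: 7.35
position: [520.0, -355.4, 184.9]
ee_rot: [-0.212, 0.977, 0.001, -0.001]
contact_force: [-0.5, -0.1, -0.6]
gripper_width: -0.2
```

Run:
```python
from h import *
im,d=arm.get_image("side");w,dw=arm.get_image("wrist");cv2.imwrite("pics/w4.png",w);cv2.imwrite("pics/s4.png",cv2.resize(im[200:360,210:410],None,fx=3.5,fy=3.5))
s=arm.read_state();print(s["clock"],s["position"],s["contact_force"])
p=arm.camera_params("wrist");K=np.array(p["K"],float);D=np.array(p["dist"],float);M=np.array(p["mount"])
from scipy.spatial.transform import Rotation as Ro
R=Ro.from_quat(s["ee_rot"]).as_matrix()
for u,v in[(286,217),(270,215),(300,215)]:
    n=cv2.undistortPoints(np.array([[[u,v]]],float),K,D)[0,0];z=dw[v,u]
    print((R@(M@[n[0]*z,-n[1]*z,-z,1])[:3]+s["position"]).round(1))
```

```text
7.45 [ 520.11751462 -355.76768171  185.0475474 ] [-0.29055832 -0.95396495 -0.5409162 ]
[ 524.4 -350.3   79.7]
[ 528.1 -363.5   80.9]
[ 518.6 -339.6   76.3]
```

View pics/s4.png

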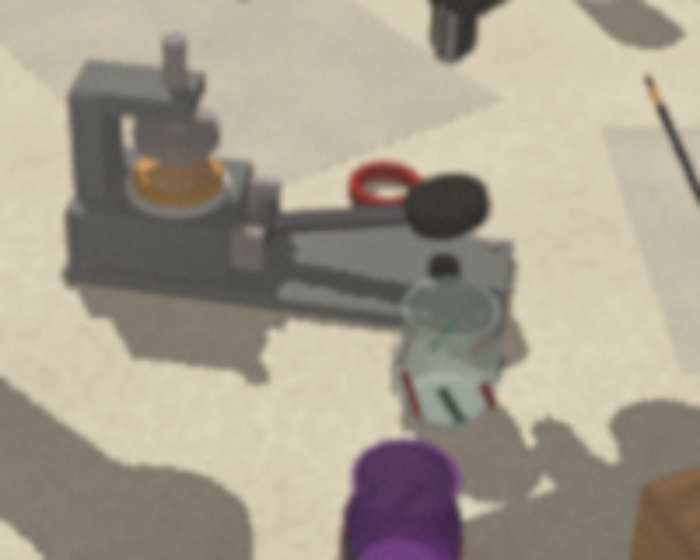

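View pics/w4.png

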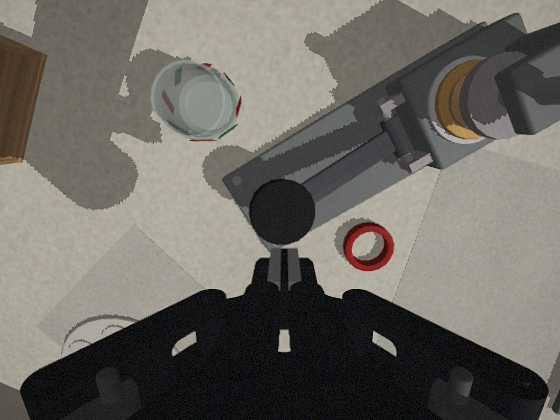

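The side crop shows the pad back up at (447,205) and the platen raised at (178,135), the same as before the press. The jar is unmoved and upright. The tool is 105 mm above the pad and touching nothing.

```bash
python3 -c "
from bench import arm
print(arm.job_done())"
```

```text
the job is handed in; nothing more can be done
None
```

I pushed the round press's pedal down to its stop with the closed gripper, held it there for about 2 seconds, then let it come back up. The job is handed in, at about 7.5 s on the robot's clock; no verdict was reported.

- **At the stop:** the tool stayed at a height of 42 mm while the force rose to about 17 N. The side picture showed the platen down on the wooden disc.
- **After release:** the pad is back at about 78–80 mm by wrist depth, against 78 mm at rest. The platen is raised again.
- **Jar and other press:** the painted jar is upright and where it was in the side picture. I never went near the bar press, but I took no closing picture of it.
- **Robot:** the tool is about 105 mm above the pad and touching nothing, with force readings of about 1 N or less.
- **Disagreement:** the top and wrist cameras placed the pad within about 3 mm of each other, well inside the 15 mm allowed. No check failed.

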